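# Set out the Gram stain reagents in order of use

## Robot

A 6-joint arm with a two-finger parallel gripper is mounted at the origin on the work surface; the furniture and walls round the work are solid. World frame = base frame: x ahead of the robot, y to its left, z up, the work surface at z = 0. Lengths are in m, angles in rad, forces in N, time in s.
With the tool pointing down it reaches from about 0.375 to 0.9 m from the base axis. Payload 3.1 kg.
Tool frame: the origin (TCP) lies on the centre line of the jaws, within the pads' length; the fingertips stand 25 mm ahead of it and the grasp point (between the pads) lies 6 mm ahead of it (manip.tips_ahead is the distance from the TCP to the fingertips, in m); z points along the fingers, y is the direction in which the jaws open and shut (so a half turn about z gives the same grasp; the last joint's range is limited). The gripper opens to 85 mm and grips with 20 to 120 N. Pads are 22 mm wide; open, the fingers measure 114 mm over their backs; the gripper's body (76 mm by 85 mm) begins 54 mm behind the grasp point. The pads swing forward as they close: fully open they stand 13 mm farther back than shut.
Start: joints at [1.006, 0.527, 1.433, -0, 1.181, -0.178], TCP at [0.236, 0.579, 0.256] pointing down, gripper open.
Joint ranges: [-3.08, 3.08], [-0.75, 2.2], [0.22, 2.44], [-1.43, 4.57], [0, 2.65], [-2.85, 2.85]. Speed limits (rad/s): [2.79, 2.79, 3.14, 3.14, 3.14, 3.14].

## Interface

Orientations are given as a unit quaternion [x, y, z, w].
In Python, from station import manip gives the robot as it stands.
- The arm moves only by the tool play_rows, never from a script. Its argument "steps" is a list that holds one entry, the list of rows, each a list of 6 numbers: the shift along the tool's x, y, z in m, then the turn, a rotation vector about the tool's x, y, z in degrees. In form: [[[x, y, z, rx, ry, rz], ...]]. A call has 1 to 10 rows; each row shifts and turns the commanded pose from where the row before left it, along the tool's axes as they then stand; what a row does not reach is not made up. A row lasts 1/8 s, in which the tool goes at most 62.5 mm and 10.7 degrees, less where a joint would pass 70% of its speed; a pose out of reach is approached as far as the arm can. A call is refused whole if a number of a shift passes 0.0625 or a number of a turn 10.7, either way. A call with a gripper value outside its range is refused whole. "fingers" is the opening, from 0 (shut) to 1 (fully open), set as the call begins (left out, the last holds). The fingers move at their own pace and stop on an object; "squeeze" is the grip in N (left out, the last holds). Time passes only in rows, so rows that do not move let the fingers close. It gives the time, the measured TCP pose, the force and the opening at its end, in the units of the state.
- manip.sense(): the state, without advancing time (a new reading comes with each control period).
- manip.snapshot(name): name is "scene" or "top" or "wrist"; returns a dict with "img" (420x560x3 uint8, red, green, blue), "K" (3x3 intrinsics, pixels), "k1" (the pictures are not rectified: a ray, as slopes to the right and down, at radius r is drawn at 1 + k1 r^2 times it, then the intrinsics apply), "world_from_camera" (4x4, takes a point from camera to world coordinates). Camera axes: x right, y down, z forward; pixel columns grow to the right and rows downward; lengths in m; the calibration is good to about 2 mm. A picture is of the moment at which its call begins. There is no depth.
- manip.sign_off(): hands the job in, once; it reports no verdict.
Trained networks look in a picture, given as the dict that the camera call returned (one of the last four; its "shot" number tells which), for a name from the list of things; names that differ only in an ending like _2 or _b are one class to them, and where a whole thing is asked for, a point or a joint stands for the part that bears it (a point fixed in the world has none). Each returns a list of dicts, best first, with "score" (0 to 1); they miss things now and then, are a little off and sometimes report something else, mostly with a low value. They report only what shows in the picture. A call takes as long as a camera call.
- manip.regions_of(label, picture): "pixels" (420x560 bool, what is visible of it) and "rect" ([left, top, right, bottom] in pixels, round what is visible of it).
- manip.pinpoint(label, picture): "point" ([column, row] in pixels: a listed point, or the origin of a listed thing).
The state is a dict: "t": time; "q": joint angles; "qd": joint speeds; "tau": joint torques, N m; "tcp_pos": TCP position; "tool_rot": TCP orientation; "force": force on the tool from outside, world axes, zero at the start; "ft_torque": the same for the moment, N m; "finger_gap": opening from 0.0 (shut) to 1.0 (fully open).
Only numpy, scipy, OpenCV 4.12 (cv2) and the standard library are available. Lean on these libraries where they do the work, as an engineer would, in place of code of your own. Each camera call takes 0.05 s, during which the arm holds its last target.

## Task

Set up the rack for Gram staining: move the four stain reagents from the enamel tray to the blue bottle rack, in their order of use, with the first at the end beside the wooden slide box: the brown white-capped bottle with the violet label there, next to it the slim dropper bottle with the black bulb, and the wide clear bottle with the blue label between that one and the dropper bottle with the red bulb. Each must stand upright, fully down in its own place, and be set down gently; leave the short green-labelled bottle where it stands in the tray and knock nothing over.

Things in the scene. Friction and masses are not known exactly. Their poses are not given: they have to be found in the camera images.
- violet_bottle_mid (a point): Brown glass bottle with a violet-blue label and a white screw cap; 48 mm diameter, 101 mm tall. Point: on its axis, half-way up; z axis = its axis, up when it stands. The body is a straight cylinder up to 85 mm above its foot. First reagent (crystal violet).
- black_dropper_mid (a point): Slim brown dropper bottle with an all-black cap and black rubber bulb; 33 mm diameter, 102 mm tall. Point: on its axis, half-way up; z axis = its axis, up when it stands. The body is a straight cylinder up to 60 mm above its foot; slimmer above. Second reagent (iodine).
- blue_label_bottle_mid (a point): Widest bottle: clear glass, blue label, white screw cap; 52 mm diameter, 106 mm tall. Point: on its axis, half-way up; z axis = its axis, up when it stands. The body is a straight cylinder up to 90 mm above its foot. Third reagent (alcohol).
- red_dropper_mid (a point): Brown dropper bottle with a red label and a red rubber bulb on a black collar; 42 mm diameter, 120 mm tall. Point: on its axis, half-way up; z axis = its axis, up when it stands. The body is a straight cylinder up to 78 mm above its foot; slimmer above. Fourth reagent (red counterstain).
- green_label_bottle_mid (a point): Short clear glass bottle with a green label and a white cap; 38 mm diameter, 82 mm tall. Point: on its axis, half-way up; z axis = its axis, up when it stands. Not part of the set: it stays where it is in the tray.
- rack: Blue plastic bottle rack, fixed, 86 x 306 mm and 34 mm high at its end walls. Origin: centre of its underside; its y axis runs along its length, z up. Four round places of 66 mm diameter in a row along its y axis, at y = +108, +36, -36 and -108 mm (x = 0). A bottle stands on the lower deck, 5 mm above the rack's underside, and passes through the holes of the upper deck, whose top is at 30 mm. Either end may be the one beside the slide box.
- slide_box: Closed wooden slide box with a brass catch, 165 x 101 mm and 46 mm high, fixed, about 0.26 m from the rack's centre in line with the rack, beside one of its two ends (at the other end stands a small white and red timer). Origin: centre of its underside. It tells at which end of the rack the row begins.
- tray: White enamel tray, blue edge, fixed, 173 x 273 mm (x, y), rim 24 mm high, floor 2 mm thick. Origin: centre of its underside. At the start the five bottles stand on its floor in two rows, at least 75 mm from axis to axis. Tray and rack may change places between starts. Clutter to clear: pot, beaker and tube rack (up to 0.19 m high) from 0.75 m ahead; centrifuge (0.19 m high) at the left.

How it is judged:
At the end, for the whole second after the job is handed in: From the end beside the slide box the four places hold violet-label bottle, black dropper, blue-label bottle, red dropper: fully down on the lower deck, within 20 mm of the place's centre, upright within 0.1 rad, at rest; the green-label bottle is upright, within 20 mm of its start (x of violet_bottle_mid in the frame of rack between -0.02 and 0.02 m and z of violet_bottle_mid in the frame of rack between 0.0495 and 0.0615 m and angle between each of violet_bottle_mid, black_dropper_mid, blue_label_bottle_mid, red_dropper_mid, green_label_bottle_mid's own z axis and vertical below 0.1 rad and linear speed of each of violet_bottle, black_dropper, blue_label_bottle, red_dropper below 0.02 m/s and x of black_dropper_mid in the frame of rack between -0.02 and 0.02 m and z of black_dropper_mid in the frame of rack between 0.05 and 0.062 m and x of blue_label_bottle_mid in the frame of rack between -0.02 and 0.02 m and z of blue_label_bottle_mid in the frame of rack between 0.052 and 0.064 m and x of red_dropper_mid in the frame of rack between -0.02 and 0.02 m and z of red_dropper_mid in the frame of rack between 0.059 and 0.071 m and distance of green_label_bottle_mid from where it was at the start of the episode below 0.02 m and ((y of slide_box in the frame of rack above 0 m and y of violet_bottle_mid in the frame of rack between 0.088 and 0.128 m and y of black_dropper_mid in the frame of rack between 0.016 and 0.056 m and y of blue_label_bottle_mid in the frame of rack between -0.056 and -0.016 m and y of red_dropper_mid in the frame of rack between -0.128 and -0.088 m) or (y of slide_box in the frame of rack below 0 m and y of violet_bottle_mid in the frame of rack between -0.128 and -0.088 m and y of black_dropper_mid in the frame of rack between -0.056 and -0.016 m and y of blue_label_bottle_mid in the frame of rack between 0.016 and 0.056 m and y of red_dropper_mid in the frame of rack between 0.088 and 0.128 m))); the robot touches nothing.
It fails at once if a bottle is knocked over (angle between any of violet_bottle_mid, black_dropper_mid, blue_label_bottle_mid, red_dropper_mid, green_label_bottle_mid's own z axis and vertical above 0.7 rad).
It fails at once if a bottle is dropped or thrown into the rack: faster than 0.5 m/s within its last 30 mm ((linear speed of violet_bottle above 0.5 m/s and z of violet_bottle_mid in the frame of rack below 0.0855 m and x of violet_bottle_mid in the frame of rack between -0.043 and 0.043 m and y of violet_bottle_mid in the frame of rack between -0.153 and 0.153 m) or (linear speed of black_dropper above 0.5 m/s and z of black_dropper_mid in the frame of rack below 0.086 m and x of black_dropper_mid in the frame of rack between -0.043 and 0.043 m and y of black_dropper_mid in the frame of rack between -0.153 and 0.153 m) or (linear speed of blue_label_bottle above 0.5 m/s and z of blue_label_bottle_mid in the frame of rack below 0.088 m and x of blue_label_bottle_mid in the frame of rack between -0.043 and 0.043 m and y of blue_label_bottle_mid in the frame of rack between -0.153 and 0.153 m) or (linear speed of red_dropper above 0.5 m/s and z of red_dropper_mid in the frame of rack below 0.095 m and x of red_dropper_mid in the frame of rack between -0.043 and 0.043 m and y of red_dropper_mid in the frame of rack between -0.153 and 0.153 m)).
It fails at once if the green-labelled bottle is moved from its place (distance of green_label_bottle_mid from where it was at the start of the episode above 0.02 m).
It also fails if it takes over 102 s, if anything falls off the work surface, if the arm or the gripper's body presses on something with over 40 N, if the wrist force passes 120 N, or if a joint passes its speed limit or range.

## Working session

There is one attempt and no reset: what is moved stays moved. The work goes in short steps, Python scripts to look and compute and a tool call to move; the robot and the scene stay as the last step left them, time stands still between calls to the robot, and variables do not carry over. Pictures are saved under pics/ and viewed, and the job is handed in when it is done.

Besides the shell and the picture viewer there is one more tool, called after "Call:" as a command line: name --argument value ..., lists and objects as JSON in quotes. play_rows: Moves the arm, as the interface text tells. Its arguments: {"type":"object","properties":{"steps":{"type":"array"},"fingers":{"type":"number"},"squeeze":{"type":"number"}},"required":["steps"]}

```bash
mkdir -p pics; ls
cat > h.py <<'E'
import numpy as np, cv2
from station import manip
def ray(p,uv):
    K=np.array(p["K"]);T=np.array(p["world_from_camera"]);k=p["k1"]
    d=np.array([(uv[0]-K[0,2])/K[0,0],(uv[1]-K[1,2])/K[1,1]]);u=d.copy()
    for _ in range(30): u=d/(1+k*(u@u))
    return T[:3,3],T[:3,:3]@np.array([u[0],u[1],1])
def atz(p,uv,z):
    o,d=ray(p,uv); return o+d*(z-o[2])/d[2]
def proj(p,X):
    K=np.array(p["K"]);T=np.array(p["world_from_camera"])
    c=T[:3,:3].T@(np.array(X)-T[:3,3]);u=c[:2]/c[2];u=u*(1+p["k1"]*(u@u))
    return u*[K[0,0],K[1,1]]+[K[0,2],K[1,2]]
def save(p,n): cv2.imwrite(f"pics/{n}.png",p["img"][:,:,::-1])
E
python3 - <<'E'
from h import *
H=dict(violet_bottle_mid=.0525,black_dropper_mid=.053,blue_label_bottle_mid=.055,red_dropper_mid=.062,green_label_bottle_mid=.043,rack=0,slide_box=0,tray=0)
for c in ("top","scene"):
    p=manip.snapshot(c); save(p,c+"0")
    print(c,np.round(p["world_from_camera"],3).tolist())
    for n,z in H.items():
        for r in manip.pinpoint(n,p)[:2]: print(n,round(r["score"],2),np.round(r["point"],1),np.round(atz(p,r["point"],z),3))
s=manip.sense();print(s["t"],s["tcp_pos"],s["tool_rot"],s["force"],s["finger_gap"],manip.tips_ahead)
E
```

```text
pics
top [[0.002, -0.986, 0.164, 0.383], [-1.0, -0.0, 0.013, -0.029], [-0.013, -0.164, -0.986, 0.997], [0.0, 0.0, 0.0, 1.0]]
violet_bottle_mid 0.57 [282.9 143.7] [ 0.688 -0.021  0.052]
black_dropper_mid 0.64 [305.8 171.9] [ 0.619 -0.075  0.053]
blue_label_bottle_mid 0.74 [265.9 177. ] [0.606 0.019 0.055]
red_dropper_mid 0.56 [337.7 174.2] [ 0.611 -0.148  0.062]
green_label_bottle_mid 0.82 [320.6 144.4] [ 0.689 -0.111  0.043]
rack 0.57 [294.6 235.2] [ 0.475 -0.049  0.   ]
slide_box 0.69 [399.9 224.7] [ 0.5   -0.304  0.   ]
tray 0.91 [299.9 163.8] [ 0.653 -0.063  0.   ]
scene [[-0.455, -0.683, 0.571, 0.041], [-0.89, 0.351, -0.29, 0.232], [-0.003, -0.64, -0.768, 0.756], [0.0, 0.0, 0.0, 1.0]]
violet_bottle_mid 0.86 [253.4 164.5] [ 0.681 -0.021  0.053]
blue_label_bottle_mid 0.86 [247.2 196.8] [0.602 0.029 0.055]
red_dropper_mid 0.97 [320.8 163.6] [ 0.609 -0.146  0.062]
green_label_bottle_mid 0.62 [286.1 152.8] [ 0.69  -0.105  0.043]
rack 0.68 [308.7 241.3] [ 0.482 -0.049  0.   ]
slide_box 0.72 [404.3 194.9] [ 0.493 -0.295  0.   ]
tray 0.86 [281.1 184.2] [ 0.645 -0.069  0.   ]
0.9 [0.23572517 0.57882248 0.25632052] [ 1.92204935e-01  9.81354810e-01 -1.38970930e-05 -1.38587769e-06] [-0.39568657 -0.02651397  0.42584998] 1.005106818902999 0.025
```

Run:
```python
import cv2
a=cv2.imread("pics/top0.png");cv2.imwrite("pics/top0c.png",cv2.resize(a[100:280,220:440],None,fx=3.6,fy=3.3,interpolation=cv2.INTER_CUBIC))
a=cv2.imread("pics/scene0.png");cv2.imwrite("pics/scene0c.png",cv2.resize(a[110:300,200:440],None,fx=3.3,fy=3.1,interpolation=cv2.INTER_CUBIC))
```

```text
(no output)
```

View pics/top0.png

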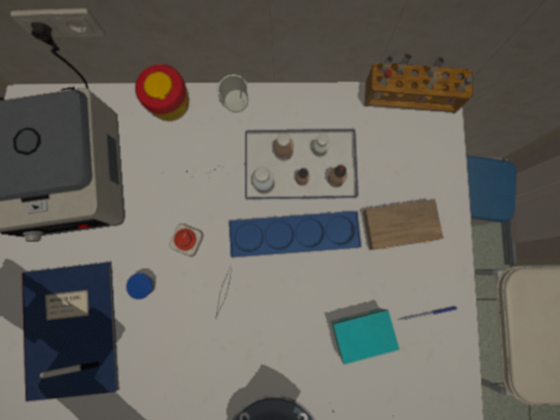

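View pics/top0c.png

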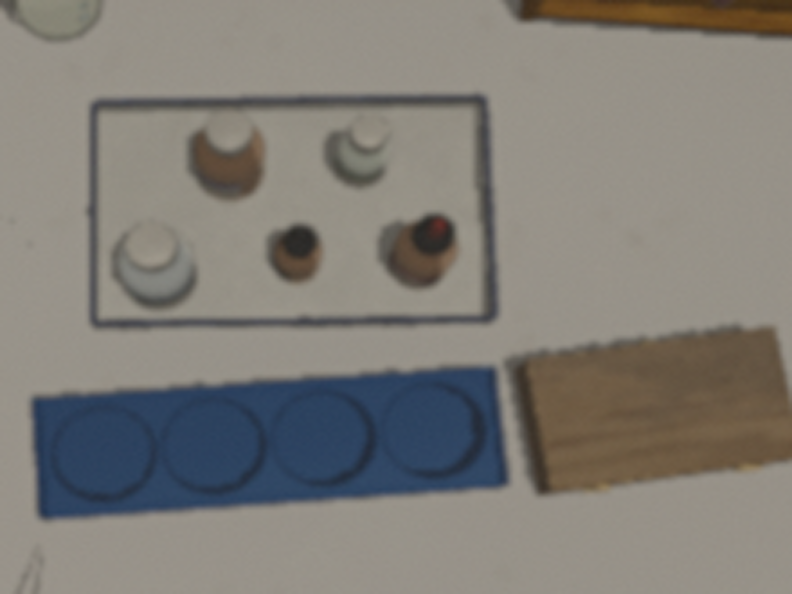

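View pics/scene0c.png

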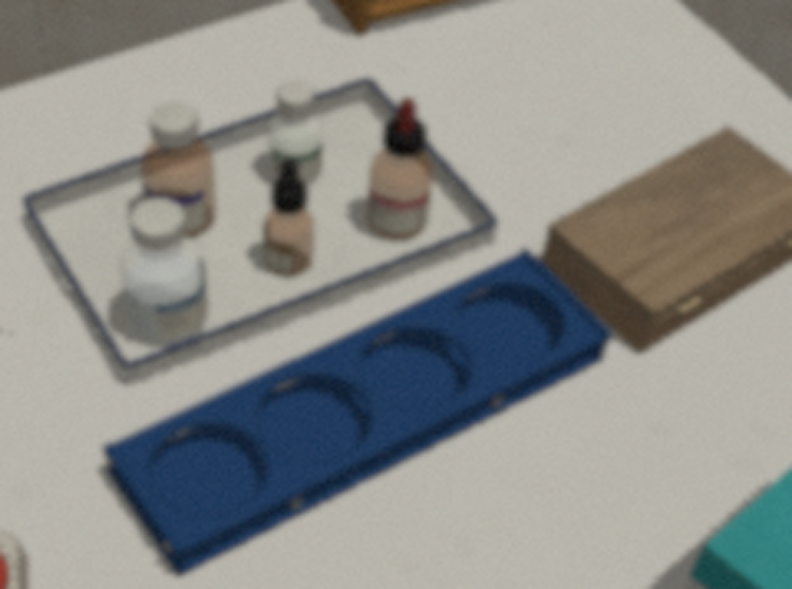

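The slide box is at the rack's right (−y) end. In the top view the bottles sit in the tray at: blue (265,177), violet (283,144), black (305,173), green (320,145), red (338,174). Next I move over the tray.

Call:
play_rows --steps '[[[-0.048, -0.037, -0.004, 0, 0, 0], [-0.048, -0.037, -0.004, 0, 0, 0], [-0.048, -0.037, -0.004, 0, 0, 0], [-0.048, -0.037, -0.004, 0, 0, 0], [-0.048, -0.037, -0.004, 0, 0, 0], [-0.048, -0.037, -0.004, 0, 0, 0], [-0.048, -0.037, -0.004, 0, 0, 0], [-0.048, -0.037, -0.004, 0, 0, 0], [-0.048, -0.037, -0.004, 0, 0, 0], [-0.048, -0.037, -0.004, 0, 0, 0]]]' --fingers 1

```text
t: 2.15
tcp_pos: [0.5416, 0.0532, 0.2967]
tool_rot: [0.192, 0.981, 0.0, 0.0]
force: [0.7, 0.2, 0.3]
finger_gap: 0.999
```

Call:
play_rows --steps '[[[-0.03, -0.02, 0, 0, 0, 10.5], [-0.02, -0.02, 0, 0, 0, 10.5], [0, 0, 0, 0, 0, 10.5], [0, 0, 0, 0, 0, 10.5], [0, 0, 0, 0, 0, 10.5], [0, 0, 0, 0, 0, 10.5], [0, 0, 0, 0, 0, 0], [0, 0, 0, 0, 0, 0]]]'

```text
t: 3.15
tcp_pos: [0.567, -0.0024, 0.2964]
tool_rot: [0.676, 0.737, 0.0, 0.0]
force: [0.6, 0.2, -0.8]
finger_gap: 1.004
```

Run:
```python
from h import *
H=dict(violet_bottle_mid=.0525,black_dropper_mid=.053,blue_label_bottle_mid=.055,red_dropper_mid=.062,green_label_bottle_mid=.043,rack=0,slide_box=0,tray=0)
p=manip.snapshot("wrist"); save(p,"w1")
for n,z in H.items():
    for r in manip.pinpoint(n,p)[:2]: print(n,round(r["score"],2),np.round(r["point"],1),np.round(atz(p,r["point"],z),3))
s=manip.sense();print(s["t"],s["tcp_pos"],s["tool_rot"],s["force"],s["finger_gap"],s["q"])
print(np.round(p["world_from_camera"],3).tolist())
```

```text
violet_bottle_mid 0.7 [363.6 196.3] [ 0.681 -0.018  0.052]
black_dropper_mid 0.7 [307.1 228.9] [ 0.615 -0.068  0.053]
black_dropper_mid 0.51 [298.  285.2] [ 0.613 -0.155  0.053]
blue_label_bottle_mid 0.88 [307.8 153.7] [0.604 0.029 0.055]
red_dropper_mid 0.77 [301.4 285.2] [ 0.617 -0.148  0.062]
green_label_bottle_mid 0.98 [356.6 256.8] [ 0.691 -0.109  0.043]
rack 0.85 [209.8 190.8] [ 0.477 -0.044  0.   ]
slide_box 0.69 [223.2 334.6] [ 0.504 -0.3    0.   ]
tray 0.91 [327.4 212.9] [ 0.65  -0.062  0.   ]
3.6 [ 0.5669773  -0.00237515  0.29631475] [ 6.76529213e-01  7.36415795e-01 -6.62071420e-06  2.37894104e-06] [-0.14537235  0.02697865  1.11085589] 0.9998285896913517 [-2.01228333e-01  4.04058003e-01  1.53307646e+00 -1.47791791e-05
  1.20446094e+00 -2.85940788e-01]
[[0.996, 0.082, 0.029, 0.559], [0.087, -0.942, -0.324, 0.081], [0.001, 0.325, -0.946, 0.414], [0.0, 0.0, 0.0, 1.0]]
```

View pics/w1.png

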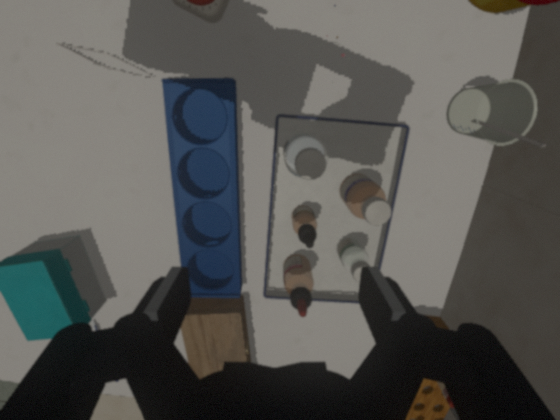

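The wrist view shows the rack at (205,190), the tray to its right, and the violet, black, blue, red and green bottles all visible. Next I fit the rack pose and the bottle axes.

```bash
cat > fit.py <<'E'
from h import *
from scipy.optimize import minimize
def hull(p,P):
    h=cv2.convexHull(np.array([proj(p,x) for x in P],np.float32)*1)
    S=4
    m=np.zeros((420*S,560*S),np.uint8);cv2.fillConvexPoly(m,((h+.5)*S).astype(np.int32),1);return m
def boxp(x,y,a,hx,hy,hz):
    c,s=np.cos(a),np.sin(a)
    return [(x+c*i*hx-s*j*hy,y+s*i*hx+c*j*hy,k) for i in(-1,1) for j in(-1,1) for k in (0,hz)]
def cyl(x,y,r,z0,z1):
    t=np.linspace(0,2*np.pi,24);return [(x+r*np.cos(a),y+r*np.sin(a),z) for a in t for z in(z0,z1)]
E
python3 - <<'E'
from fit import *
ps=[manip.snapshot(c) for c in("top","scene","wrist")]
save(ps[0],"top1")
ms=[]
for p in ps:
    r=manip.regions_of("rack",p)
    m=r[0]["pixels"].astype(np.uint8);ms.append(cv2.resize(m,None,fx=4,fy=4,interpolation=cv2.INTER_NEAREST));print(r[0]["score"],r[0]["rect"])
def cost(v,sel):
    c=0
    for i in sel:
        h=hull(ps[i],boxp(v[0],v[1],v[2],.043,.153,.034)); c+=1-(h&ms[i]).sum()/(h|ms[i]).sum()
    return c
for sel in ([0],[1],[2],[0,1,2]):
    if sel==[2] : continue
    o=minimize(cost,[.477,-.047,.08],args=(sel,),method="Nelder-Mead",options=dict(initial_simplex=[[.477,-.047,.08],[.487,-.047,.08],[.477,-.037,.08],[.477,-.047,.13]],xatol=2e-4,fatol=1e-5))
    print(sel,np.round(o.x,4),o.fun)
x=o.x
B=dict(violet_bottle_mid=(.682,-.019,.024,.087),black_dropper_mid=(.616,-.071,.0165,.062),blue_label_bottle_mid=(.604,.026,.026,.092),red_dropper_mid=(.611,-.147,.021,.08),green_label_bottle_mid=(.69,-.108,.019,.06))
from scipy.optimize import minimize
for n,(bx,by,r,zt) in B.items():
    for i,p in enumerate(ps):
        rr=manip.regions_of(n,p)
        if not rr: print(n,i,None);continue
        print(n,i,round(rr[0]["score"],2),np.round(rr[0]["rect"]), "pred",[ np.round(f(np.array([proj(p,q) for q in cyl(bx,by,r,.002,zt)]),0)) for f in(np.min,np.max)])
E
```

```text
0.72 [284.3, 213.0, 358.7, 253.3]Traceback (most recent call last):
  File "<stdin>", line 7, in <module>
IndexError: list index out of range
```

Run:
```python
from fit import *
ps=[manip.snapshot(c) for c in("top","scene","wrist")]
ms=[]
for p in ps:
    h=cv2.cvtColor(cv2.resize(p["img"],None,fx=4,fy=4,interpolation=cv2.INTER_LINEAR),cv2.COLOR_RGB2HSV)
    m=((h[:,:,0]>100)&(h[:,:,0]<125)&(h[:,:,1]>110)).astype(np.uint8)
    g=hull(p,boxp(.477,-.047,.08,.06,.17,.05)); m&=g
    m=cv2.morphologyEx(m,cv2.MORPH_OPEN,np.ones((13,13)))
    m=cv2.morphologyEx(m,cv2.MORPH_CLOSE,np.ones((41,41)))
    ms.append(m)
def cost(v,sel):
    c=0
    for i in sel:
        h=hull(ps[i],boxp(v[0],v[1],v[2],.043,.153,.034)); c+=1-(h&ms[i]).sum()/(h|ms[i]).sum()
    return c
for sel in ([0],[1],[2],[0,1]):
    o=minimize(cost,[.477,-.047,.08],args=(sel,),method="Nelder-Mead",options=dict(initial_simplex=[[.477,-.047,.08],[.487,-.047,.08],[.477,-.037,.08],[.477,-.047,.13]],xatol=2e-4,fatol=1e-5))
    print(sel,np.round(o.x,4),o.fun)
B=dict(violet_bottle_mid=(.682,-.019,.024,.101,.087),black_dropper_mid=(.616,-.071,.0165,.102,.062),blue_label_bottle_mid=(.604,.026,.026,.106,.092),red_dropper_mid=(.611,-.147,.021,.12,.08),green_label_bottle_mid=(.69,-.108,.019,.082,.06))
im=[p["img"].copy() for p in ps]
for n,(bx,by,r,t,zt) in B.items():
  for i,p in enumerate(ps):
    for z in(.002,zt):
      q=np.array([proj(p,v) for v in cyl(bx,by,r,z,z)[::2]]);cv2.polylines(im[i],[np.round(q*16).astype(np.int32)],True,(0,255,0),1,cv2.LINE_AA,4)
for i,p in enumerate(ps):
  for y in(.108,.036,-.036,-.108):
    a=o.x[2];q=np.array([proj(p,v) for v in cyl(o.x[0]-np.sin(a)*y,o.x[1]+np.cos(a)*y,.033,.03,.03)[::2]]);cv2.polylines(im[i],[np.round(q*16).astype(np.int32)],True,(255,255,0),1,cv2.LINE_AA,4)
a=cv2.resize(im[0][120:260,220:380],(560,490));b=cv2.resize(im[1][120:310,200:400],(590,560))
c=im[2][60:320,150:430]
for n,v in zip("abc",(a,b,c)): cv2.imwrite(f"pics/ov_{n}.png",cv2.resize(v,None,fx=2,fy=2)[:600,:800,::-1] if n=="c" else v[:,:,::-1])
```

```text
[0] [ 0.4753 -0.0562  0.105 ] 0.5067208740947783
[1] [ 0.4757 -0.3366 -0.0931] 0.966295873213038
[2] [ 0.4789 -0.0501  0.0733] 0.1012622341078252
[0, 1] [ 0.4744 -0.0538  0.1033] 1.479545144098199
```

View pics/ov_a.png

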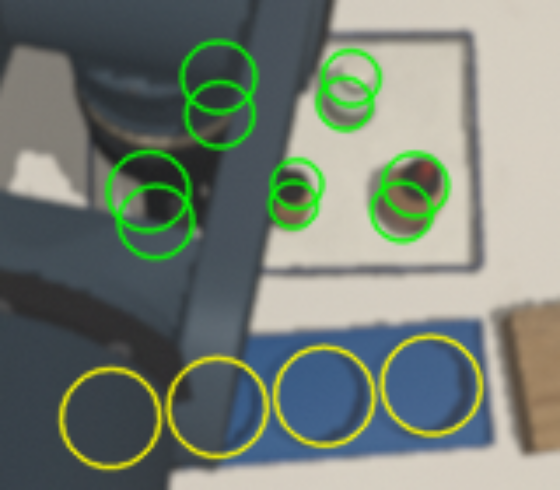

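View pics/ov_b.png

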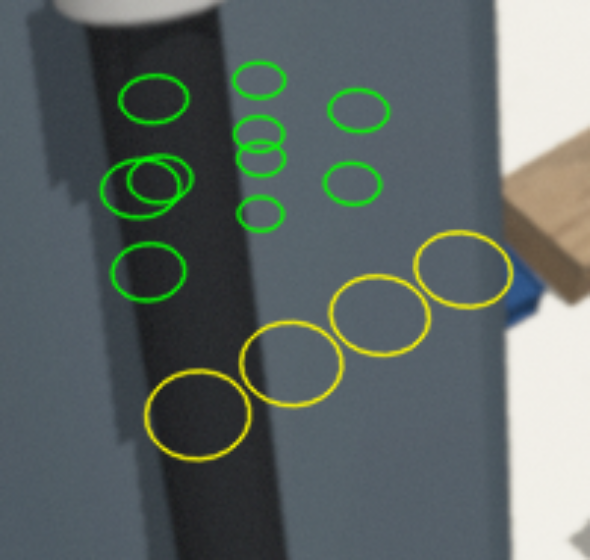

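View pics/ov_c.png

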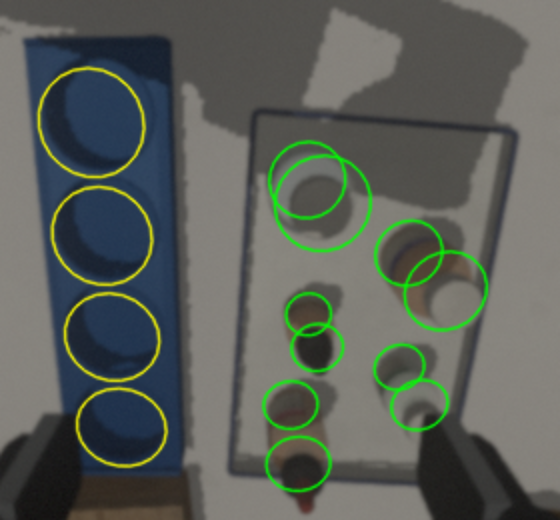

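Run:
```python
from fit import *
ps=[manip.snapshot(c) for c in("top","scene","wrist")]
for i,n in((0,"top0"),(1,"scene0")): ps[i]["img"]=cv2.imread(f"pics/{n}.png")[:,:,::-1].copy()
ms=[]
for p in ps:
    h=cv2.cvtColor(cv2.resize(p["img"],None,fx=4,fy=4,interpolation=cv2.INTER_LINEAR),cv2.COLOR_RGB2HSV)
    m=((h[:,:,0]>100)&(h[:,:,0]<125)&(h[:,:,1]>110)).astype(np.uint8)
    g=hull(p,boxp(.477,-.047,.08,.06,.17,.05)); m&=g
    m=cv2.morphologyEx(m,cv2.MORPH_OPEN,np.ones((13,13)))
    m=cv2.morphologyEx(m,cv2.MORPH_CLOSE,np.ones((41,41)))
    ms.append(m)
def cost(v,sel):
    c=0
    for i in sel:
        h=hull(ps[i],boxp(v[0],v[1],v[2],.043,.153,.034)); c+=1-(h&ms[i]).sum()/(h|ms[i]).sum()
    return c
for sel in ([0],[1],[2],[0,1]):
    o=minimize(cost,[.477,-.047,.08],args=(sel,),method="Nelder-Mead",options=dict(initial_simplex=[[.477,-.047,.08],[.487,-.047,.08],[.477,-.037,.08],[.477,-.047,.13]],xatol=2e-4,fatol=1e-5))
    print(sel,np.round(o.x,4),o.fun)
B=dict(violet_bottle_mid=(.682,-.019,.024,.101,.087),black_dropper_mid=(.616,-.071,.0165,.102,.062),blue_label_bottle_mid=(.604,.026,.026,.106,.092),red_dropper_mid=(.611,-.147,.021,.12,.08),green_label_bottle_mid=(.69,-.108,.019,.082,.06))
F=[4,4,3]
im=[cv2.resize(p["img"],None,fx=f,fy=f,interpolation=cv2.INTER_CUBIC) for p,f in zip(ps,F)]
def draw(i,C,col):
  q=(np.array([proj(ps[i],v) for v in C])+.5)*F[i]-.5
  cv2.polylines(im[i],[np.round(q*16).astype(np.int32)],True,col,1,cv2.LINE_AA,4)
for i,p in enumerate(ps):
  for n,(bx,by,r,t,zt) in B.items():
    draw(i,cyl(bx,by,r,.002,0)[::2],(0,255,0));draw(i,cyl(bx,by,r*.93,zt,0)[::2],(0,255,0));draw(i,cyl(bx,by,r*.3,t+.002,0)[::2],(255,0,255))
  for y in(.108,.036,-.036,-.108):
    a=o.x[2];draw(i,cyl(o.x[0]-np.sin(a)*y,o.x[1]+np.cos(a)*y,.033,.03,0)[::2],(255,255,0))
for n,i,(r0,r1,c0,c1) in(("a",0,(120,260,225,375)),("b",1,(125,280,230,400)),("c",2,(110,310,250,420))):
  f=F[i];cv2.imwrite(f"pics/ov2_{n}.png",im[i][r0*f:r1*f,c0*f:c1*f,::-1])
```

```text
[0] [ 0.477  -0.0453  0.0743] 0.11279179049505961
[1] [ 0.4781 -0.0503  0.0929] 0.12463006178303515
[2] [ 0.479  -0.0501  0.0739] 0.10276102824500155
[0, 1] [ 0.4773 -0.0489  0.0988] 0.23964220213513843
```

View pics/ov2_a.png

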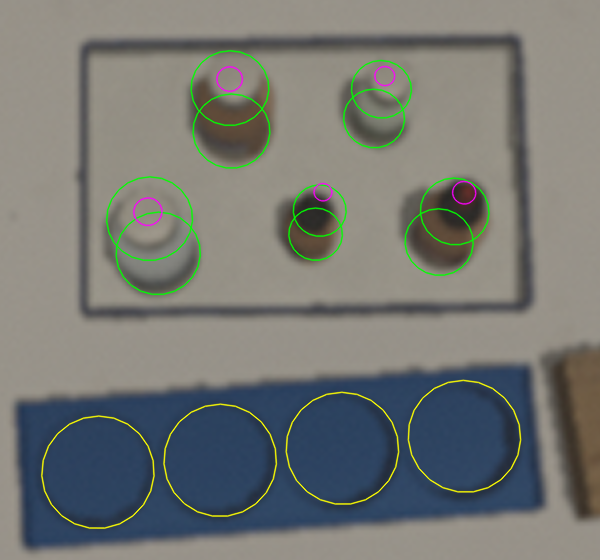

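View pics/ov2_b.png

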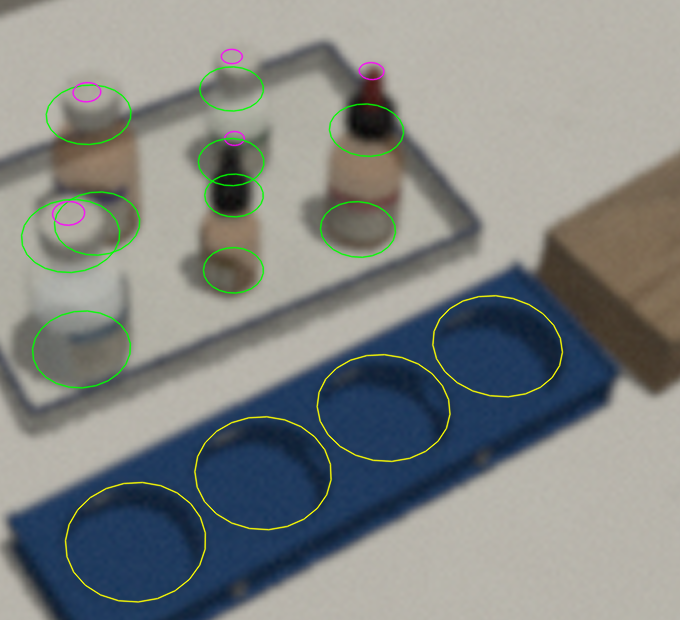

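View pics/ov2_c.png

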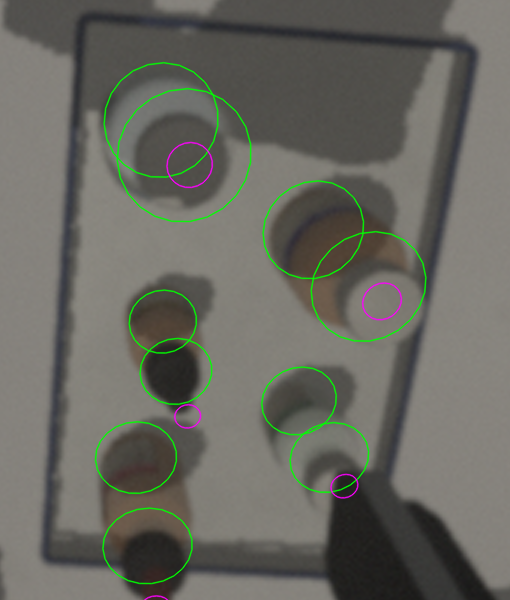

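Combining the three views gives these positions:

| Item | x (m) | y (m) |
|---|---|---|
| Violet | .681 | −.0215 |
| Black | .612 | −.070 |
| Blue | .601 | .025 |
| Red | .610 | −.147 |
| Rack centre | .477 | −.048 |

The rack yaw is .078, and the tool is already aligned with it. Violet goes first.

Call:
play_rows --steps '[[[-0.01, 0.037, 0, 0, 0, 0], [-0.01, 0.037, 0, 0, 0, 0], [-0.009, 0.038, 0, 0, 0, 0], [0, 0, 0.04, 0, 0, 0], [0, 0, 0.04, 0, 0, 0], [0, 0, 0.04, 0, 0, 0], [0, 0, 0.03, 0, 0, 0], [0, 0, 0, 0, 0, 0], [0, 0, 0, 0, 0, 0]]]'

```text
t: 5.28
tcp_pos: [0.682, -0.022, 0.1475]
tool_rot: [0.677, 0.736, 0.001, 0.001]
force: [0.3, 0.1, 0.7]
finger_gap: 1.004
```

```bash
cat > snap.py <<'E'
import sys
from h import *
for c in sys.argv[2:]:
    p=manip.snapshot(c); save(p,c+"_"+sys.argv[1])
s=manip.sense();print(s["t"],np.round(s["tcp_pos"],4),np.round(s["tool_rot"],4),np.round(s["force"],1),s["finger_gap"],np.round(s["q"],2))
E
python3 snap.py v1 wrist scene
```

```text
5.375 [ 0.6824 -0.0221  0.1484] [0.6766 0.7363 0.001  0.0017] [-0.6  0.6 -0.2] 1.001537670289396 [-0.2   0.72  1.37 -0.    1.04 -0.28]
```

View pics/wrist_v1.png

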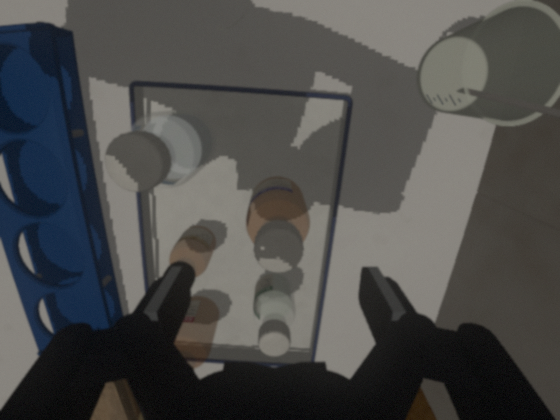

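The violet bottle is at column 278 and the jaws are centred at about 275, so the alignment is good. I'll descend now.

Call:
play_rows --steps '[[[0, 0, 0.02, 0, 0, 0], [0, 0, 0.02, 0, 0, 0], [0, 0, 0.02, 0, 0, 0], [0, 0, 0.018, 0, 0, 0], [0, 0, 0, 0, 0, 0], [0, 0, 0, 0, 0, 0]]]'

```text
t: 6.12
tcp_pos: [0.6814, -0.0219, 0.0684]
tool_rot: [0.677, 0.736, 0.0, 0.0]
force: [0.5, -0.7, -0.0]
finger_gap: 0.997
```

```bash
python3 snap.py v2 wrist
```

```text
6.175 [ 0.6817 -0.022   0.0689] [6.766e-01 7.363e-01 4.000e-04 7.000e-04] [-0.2 -0.2  0.3] 1.0015924447465996 [-0.2   0.83  1.4  -0.    0.91 -0.28]
```

View pics/wrist_v2.png

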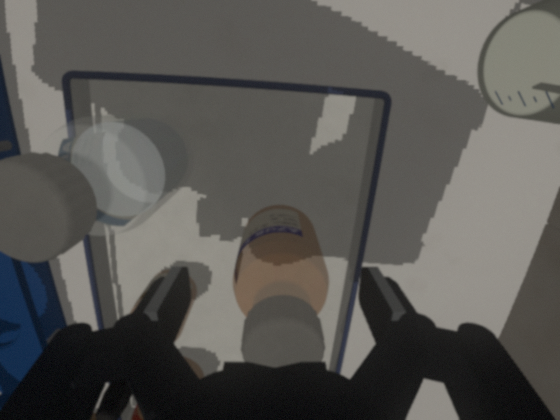

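The violet bottle is centred between the fingers at about column 282. I'll close the gripper.

Call:
play_rows --steps '[[[0, 0, 0, 0, 0, 0], [0, 0, 0, 0, 0, 0], [0, 0, 0, 0, 0, 0], [0, 0, 0, 0, 0, 0], [0, 0, 0, 0, 0, 0], [0, 0, 0, 0, 0, 0]]]' --fingers 0.3 --squeeze 40

```text
t: 6.92
tcp_pos: [0.6817, -0.0219, 0.0693]
tool_rot: [0.677, 0.736, 0.0, 0.001]
force: [-0.4, 0.4, 5.4]
finger_gap: 0.552
```

```bash
python3 snap.py v3 wrist
```

```text
6.975 [ 0.6817 -0.0219  0.0692] [6.766e-01 7.363e-01 4.000e-04 7.000e-04] [0.7 1.6 5.5] 0.5543908484938392 [-0.2   0.83  1.4  -0.    0.91 -0.28]
```

View pics/wrist_v3.png

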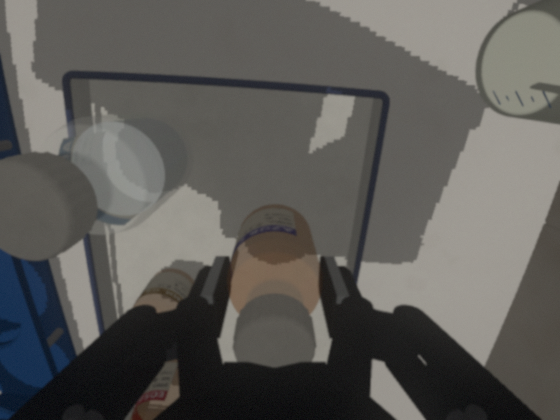

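Call:
play_rows --steps '[[[0, 0, -0.02, 0, 0, 0], [0, 0, -0.04, 0, 0, 0], [0, 0, -0.04, 0, 0, 0], [0, 0, -0.04, 0, 0, 0], [-0.0195, -0.0345, 0, 0, 0, 0], [-0.0195, -0.0345, 0, 0, 0, 0], [-0.0195, -0.0345, 0, 0, 0, 0], [-0.0195, -0.0345, 0, 0, 0, 0], [-0.0195, -0.0345, 0, 0, 0, 0], [-0.0195, -0.0345, 0, 0, 0, 0]]]'

```text
t: 8.22
tcp_pos: [0.4833, -0.1563, 0.2089]
tool_rot: [0.677, 0.736, -0.0, 0.0]
force: [0.1, -1.0, -0.1]
finger_gap: 0.551
```

Call:
play_rows --steps '[[[0, 0, 0, 0, 0, 0], [0, 0, 0.025, 0, 0, 0], [0, 0, 0.025, 0, 0, 0], [0, 0, 0.025, 0, 0, 0], [0, 0, 0.015, 0, 0, 0], [0, 0, 0, 0, 0, 0], [0, 0, 0, 0, 0, 0]]]'

```text
t: 9.1
tcp_pos: [0.4854, -0.156, 0.119]
tool_rot: [0.677, 0.736, 0.0, 0.001]
force: [0.9, -0.7, -0.5]
finger_gap: 0.545
```

```bash
python3 snap.py v4 wrist scene top
```

```text
9.25 [ 0.4852 -0.1561  0.1192] [6.766e-01 7.364e-01 2.000e-04 9.000e-04] [-0.5 -0.3 -0.7] 0.5501153115361661 [-0.53  0.59  1.84  0.    0.71 -0.62]
```

View pics/wrist_v4.png

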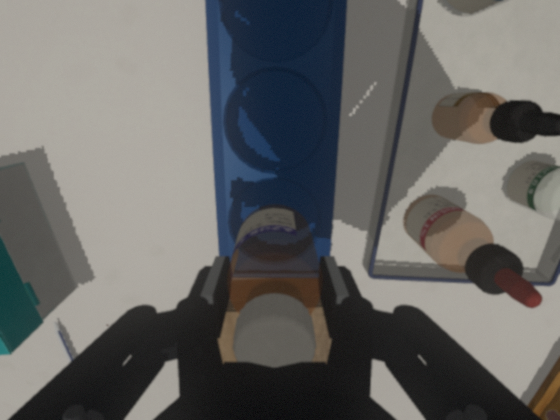

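View pics/scene_v4.png

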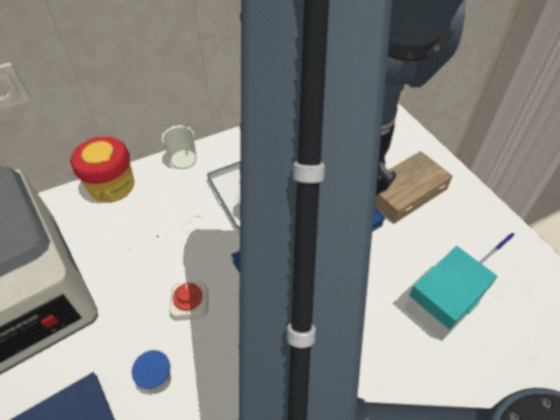

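Run:
```python
from h import *
p=manip.snapshot("wrist")
for uv in((275,118),(276,20),(218,240),(331,240)): print(uv,np.round(atz(p,uv,.03),4))
print([np.round(proj(p,(x,y,.03))) for x,y in((.4854,-.1557),(.4854-.0026,-.1557+.033),(.4798,-.0839))])
```

```text
(275, 118) [ 0.4791 -0.0811  0.03  ]
(276, 20) [ 0.4748 -0.0228  0.03  ]
(218, 240) [ 0.4436 -0.1734  0.03  ]
(331, 240) [ 0.5291 -0.1662  0.03  ]
[array([275., 223.]), array([275., 179.]), array([276., 122.])]
```

Call:
play_rows --steps '[[[0.001, 0, 0.015, 0, 0, 0], [0, 0, 0.015, 0, 0, 0], [0, 0, 0.01, 0, 0, 0], [0, 0, 0.005, 0, 0, 0], [0, 0, 0.002, 0, 0, 0], [0, 0, 0, 0, 0, 0]]]'

```text
t: 10.05
tcp_pos: [0.484, -0.1545, 0.0723]
tool_rot: [0.677, 0.736, -0.0, -0.001]
force: [-2.1, 0.7, 10.8]
finger_gap: 0.553
```

Call:
play_rows --steps '[[[0, 0, 0, 0, 0, 0], [0, 0, 0, 0, 0, 0], [0, 0, 0, 0, 0, 0], [0, 0, -0.02, 0, 0, 0], [0, 0, -0.04, 0, 0, 0], [0, 0, -0.05, 0, 0, 0], [0, 0, 0, 0, 0, 0]]]' --fingers 0.9

```text
t: 10.92
tcp_pos: [0.4868, -0.1561, 0.1846]
tool_rot: [0.677, 0.736, 0.001, 0.004]
force: [0.4, -0.3, -0.9]
finger_gap: 0.899
```

```bash
python3 snap.py v5 wrist scene top
```

```text
11.075 [ 0.4839 -0.1545  0.1807] [ 6.766e-01  7.363e-01 -2.000e-04 -7.000e-04] [-0.2 -0.2  0.2] 0.8999260189979845 [-0.53  0.48  1.8  -0.    0.86 -0.61]
```

View pics/wrist_v5.png

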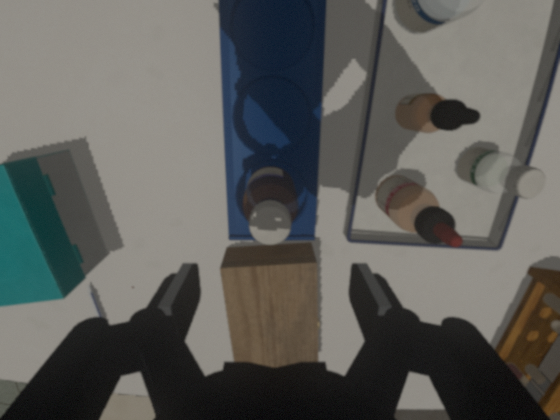

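View pics/top_v5.png

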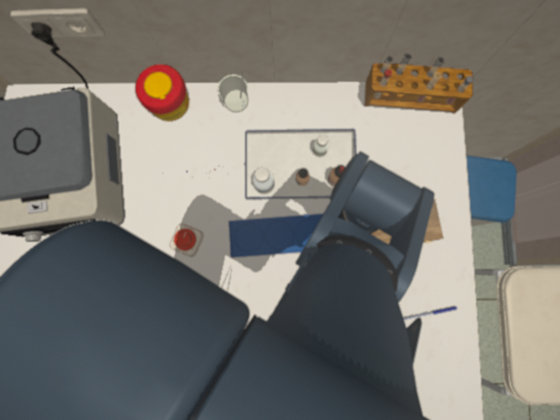

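Violet stands in its place in the rack, around (272,205). Black is next, after refining the remaining positions.

```bash
cat > pp.py <<'E'
from h import *
H=dict(violet_bottle_mid=.0555,black_dropper_mid=.053,blue_label_bottle_mid=.055,red_dropper_mid=.062,green_label_bottle_mid=.043,rack=0)
p=manip.snapshot("wrist")
for n,z in H.items():
    for r in manip.pinpoint(n,p)[:1]: print(n,round(r["score"],2),np.round(r["point"],1),np.round(atz(p,r["point"],z),3))
s=manip.sense();print(s["t"],np.round(s["tcp_pos"],4))
E
python3 pp.py
```

```text
violet_bottle_mid 0.95 [274.8 207.4] [ 0.484 -0.154  0.055]
black_dropper_mid 0.87 [444.3 116.8] [ 0.613 -0.067  0.053]
red_dropper_mid 0.85 [427.6 216.5] [ 0.615 -0.149  0.062]
green_label_bottle_mid 0.6 [504.1 175.3] [ 0.688 -0.111  0.043]
rack 0.79 [277.1  76.2] [ 0.477 -0.045  0.   ]
11.425 [ 0.4842 -0.1547  0.1805]
```

Call:
play_rows --steps '[[[0.0186, 0.0339, 0, 0, 0, 0], [0.0186, 0.0339, 0, 0, 0, 0], [0.0186, 0.0339, 0, 0, 0, 0], [0.0186, 0.0339, 0, 0, 0, 0], [0, 0, 0.015, 0, 0, 0], [0, 0, 0.02, 0, 0, 0], [0, 0, 0, 0, 0, 0], [0, 0, 0, 0, 0, 0]]]' --fingers 0.68

```text
t: 12.42
tcp_pos: [0.613, -0.0698, 0.1463]
tool_rot: [0.677, 0.736, -0.0, -0.0]
force: [0.3, 1.1, 0.5]
finger_gap: 0.682
```

```bash
python3 pp.py; python3 snap.py b1 wrist
```

```text
violet_bottle_mid 0.77 [115.6 303.9] [ 0.485 -0.155  0.055]
black_dropper_mid 0.73 [277.5 215.8] [ 0.615 -0.065  0.053]
red_dropper_mid 0.9 [267.2 318.5] [ 0.614 -0.152  0.062]
green_label_bottle_mid 0.68 [362.6 269.3] [ 0.691 -0.111  0.043]
rack 0.76 [128.5 164.1] [ 0.479 -0.047  0.   ]
12.775 [ 0.6136 -0.0695  0.1469]
12.825 [ 0.6135 -0.0694  0.1467] [6.766e-01 7.363e-01 1.000e-04 3.000e-04] [-0.   0.2 -0.7] 0.6898283321370446 [-0.29  0.65  1.55 -0.    0.94 -0.38]
```

View pics/wrist_b1.png

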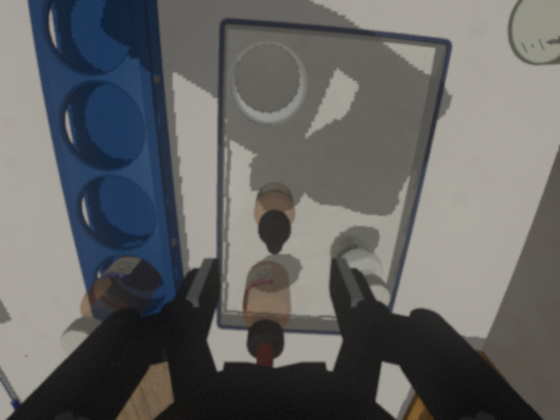

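Black is at column 275, centred between the jaws, and the right finger clears green. I'll descend and grip.

Call:
play_rows --steps '[[[0.001, 0, 0.02, 0, 0, 0], [0.001, 0, 0.02, 0, 0, 0], [0, 0, 0.02, 0, 0, 0], [0, 0, 0.015, 0, 0, 0], [0, 0, 0.008, 0, 0, 0], [0, 0, 0, 0, 0, 0], [0, 0, 0, 0, 0, 0]]]'

```text
t: 13.7
tcp_pos: [0.6137, -0.0675, 0.0639]
tool_rot: [0.677, 0.736, 0.0, 0.001]
force: [0.7, -0.2, 0.9]
finger_gap: 0.682
```

Call:
play_rows --steps '[[[0, 0, 0, 0, 0, 0], [0, 0, 0, 0, 0, 0], [0, 0, 0, 0, 0, 0], [0, 0, 0, 0, 0, 0], [0, 0, 0, 0, 0, 0]]]' --fingers 0.15 --squeeze 35

```text
t: 14.32
tcp_pos: [0.6136, -0.0674, 0.0641]
tool_rot: [0.677, 0.736, 0.0, 0.001]
force: [-0.6, 0.1, 6.2]
finger_gap: 0.374
```

```bash
python3 snap.py b2 wrist
```

```text
14.375 [ 0.6136 -0.0674  0.0641] [6.766e-01 7.363e-01 2.000e-04 5.000e-04] [-1.8 -0.6  5.9] 0.375175915316515 [-0.29  0.78  1.58 -0.    0.78 -0.37]
```

View pics/wrist_b2.png

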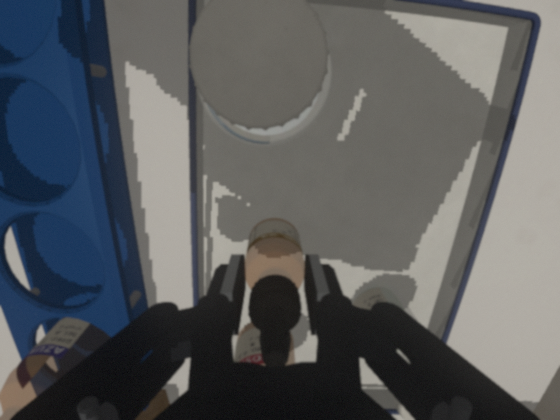

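Call:
play_rows --steps '[[[0, 0, -0.02, 0, 0, 0], [0, 0, -0.03, 0, 0, 0], [0, 0, -0.03, 0, 0, 0], [-0.0011, -0.0336, 0, 0, 0, 0], [-0.0011, -0.0336, 0, 0, 0, 0], [-0.0011, -0.0336, 0, 0, 0, 0], [-0.0011, -0.0336, 0, 0, 0, 0], [0, 0, 0, 0, 0, 0], [0, 0, 0.015, 0, 0, 0], [0, 0, 0, 0, 0, 0]]]'

```text
t: 15.62
tcp_pos: [0.4804, -0.0832, 0.1283]
tool_rot: [0.677, 0.736, 0.0, 0.0]
force: [-0.2, 0.7, -0.6]
finger_gap: 0.375
```

```bash
python3 snap.py b3 wrist
```

```text
15.675 [ 0.4806 -0.0832  0.1286] [6.766e-01 7.364e-01 2.000e-04 4.000e-04] [ 0.4  0.6 -0.2] 0.36876577532805666 [-0.4   0.56  1.89  0.    0.7  -0.49]
```

View pics/wrist_b3.png

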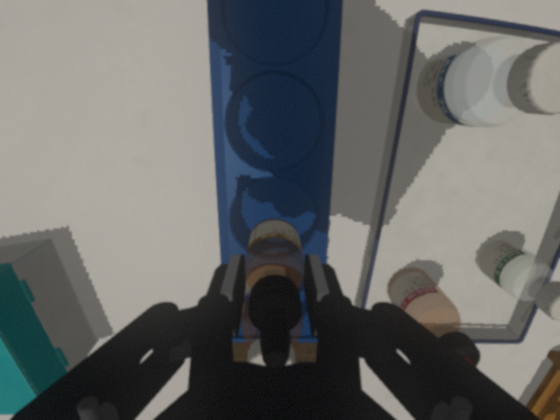

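Black is centred over place 2. I'll lower it.

Call:
play_rows --steps '[[[0, 0, 0.02, 0, 0, 0], [0, 0, 0.02, 0, 0, 0], [0, 0, 0.01, 0, 0, 0], [0, 0, 0.006, 0, 0, 0], [0, 0, 0.004, 0, 0, 0], [0, 0, 0.001, 0, 0, 0], [0, 0, 0, 0, 0, 0]]]'

```text
t: 16.55
tcp_pos: [0.4798, -0.0831, 0.0676]
tool_rot: [0.677, 0.736, 0.0, 0.0]
force: [0.9, -0.2, -0.8]
finger_gap: 0.372
```

Call:
play_rows --steps '[[[0, 0, 0.001, 0, 0, 0], [0, 0, 0.001, 0, 0, 0], [0, 0, 0, 0, 0, 0]]]'

```text
t: 16.92
tcp_pos: [0.4799, -0.0831, 0.0672]
tool_rot: [0.677, 0.736, 0.0, 0.001]
force: [-3.2, 0.6, 14.3]
finger_gap: 0.369
```

Force contact shows it is on the lower deck. I'll release and rise.

Call:
play_rows --steps '[[[0, 0, 0, 0, 0, 0], [0, 0, 0, 0, 0, 0], [0, 0, 0, 0, 0, 0], [0, 0, -0.02, 0, 0, 0], [0, 0, -0.04, 0, 0, 0], [0, 0, -0.05, 0, 0, 0], [0, 0, 0, 0, 0, 0], [0, 0, 0, 0, 0, 0]]]' --fingers 0.75

```text
t: 17.92
tcp_pos: [0.4791, -0.0828, 0.1749]
tool_rot: [0.677, 0.736, -0.0, -0.0]
force: [-0.6, 1.2, 0.5]
finger_gap: 0.751
```

```bash
python3 pp.py; python3 snap.py b4 wrist
```

```text
violet_bottle_mid 0.71 [269.3 282.7] [ 0.48  -0.154  0.055]
black_dropper_mid 0.6 [274.9 210.4] [ 0.479 -0.084  0.053]
blue_label_bottle_mid 0.68 [449.3  83.6] [0.602 0.029 0.055]
red_dropper_mid 0.93 [415.9 294.4] [ 0.615 -0.152  0.062]
green_label_bottle_mid 0.8 [492.2 248.3] [ 0.69  -0.109  0.043]
rack 0.58 [275.3 152.4] [ 0.476 -0.043  0.   ]
18.275 [ 0.4793 -0.0829  0.1744]
18.325 [ 0.4794 -0.0829  0.1746] [ 6.766e-01  7.363e-01 -2.000e-04 -7.000e-04] [-1.2 -0.4  0.6] 0.7527167044560844 [-0.4   0.47  1.85 -0.    0.82 -0.49]
```

View pics/wrist_b4.png

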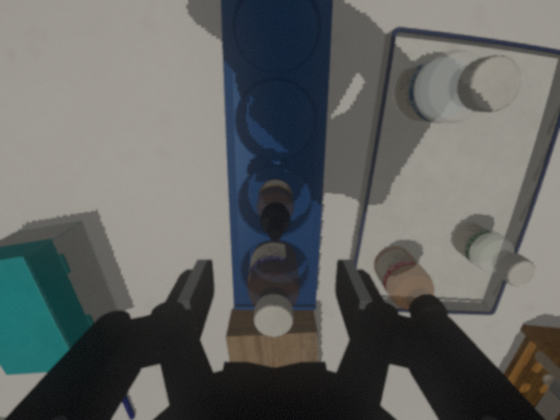

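Black and violet both stand upright in the rack. Blue is next.

Call:
play_rows --steps '[[[0.0248, 0.0329, 0, 0, 0, 0], [0.0248, 0.0329, 0, 0, 0, 0], [0.0248, 0.0329, 0, 0, 0, 0], [0.0248, 0.0329, 0, 0, 0, 0], [0, 0, 0.01, 0, 0, 0], [0, 0, 0, 0, 0, 0], [0, 0, 0, 0, 0, 0]]]' --fingers 1

```text
t: 19.2
tcp_pos: [0.6013, 0.0262, 0.1649]
tool_rot: [0.677, 0.736, -0.001, -0.001]
force: [-0.5, 0.3, 0.6]
finger_gap: 1.006
```

```bash
python3 pp.py; python3 snap.py c1 wrist
```

```text
black_dropper_mid 0.58 [135.3 312.6] [ 0.479 -0.084  0.053]
blue_label_bottle_mid 0.87 [274.7 210.4] [0.601 0.029 0.055]
green_label_bottle_mid 0.6 [352.4 338.5] [ 0.691 -0.106  0.043]
rack 0.74 [153.6 249.4] [ 0.478 -0.045  0.   ]
19.55 [0.6024 0.0266 0.1656]
19.6 [0.6024 0.0267 0.1655] [6.768e-01 7.362e-01 1.000e-04 1.000e-04] [ 0.6 -0.1 -0.9] 0.9987739261953755 [-0.14  0.61  1.57  0.    0.96 -0.22]
```

View pics/wrist_c1.png

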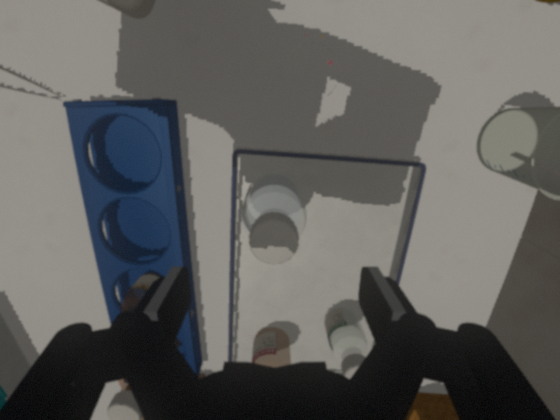

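Blue is centred at column 275. I'll descend and grip.

Call:
play_rows --steps '[[[0.001, -0.001, 0.025, 0, 0, 0], [0, 0, 0.025, 0, 0, 0], [0, 0, 0.02, 0, 0, 0], [0, 0, 0.015, 0, 0, 0], [0, 0, 0.007, 0, 0, 0], [0, 0, 0, 0, 0, 0], [0, 0, 0, 0, 0, 0]]]'

```text
t: 20.48
tcp_pos: [0.6019, 0.0278, 0.074]
tool_rot: [0.677, 0.736, 0.0, 0.001]
force: [0.6, 0.5, -0.8]
finger_gap: 1.001
```

Call:
play_rows --steps '[[[0, 0, 0, 0, 0, 0], [0, 0, 0, 0, 0, 0], [0, 0, 0, 0, 0, 0], [0, 0, 0, 0, 0, 0], [0, 0, 0, 0, 0, 0], [0, 0, 0, 0, 0, 0]]]' --fingers 0.3 --squeeze 40

```text
t: 21.22
tcp_pos: [0.6018, 0.0278, 0.074]
tool_rot: [0.677, 0.736, 0.0, 0.0]
force: [0.5, -0.2, 5.9]
finger_gap: 0.602
```

```bash
python3 snap.py c2 wrist
```

```text
21.275 [0.6018 0.0278 0.074 ] [6.766e-01 7.363e-01 3.000e-04 5.000e-04] [0.3 0.2 5.7] 0.5966807673443832 [-0.14  0.75  1.62  0.    0.77 -0.22]
```

View pics/wrist_c2.png

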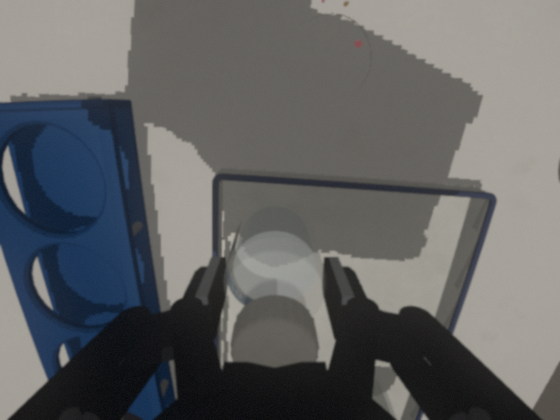

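Call:
play_rows --steps '[[[0, 0, -0.02, 0, 0, 0], [0, 0, -0.03, 0, 0, 0], [0, 0, -0.03, 0, 0, 0], [-0.007, -0.0326, 0, 0, 0, 0], [-0.007, -0.0326, 0, 0, 0, 0], [-0.007, -0.0326, 0, 0, 0, 0], [-0.007, -0.0326, 0, 0, 0, 0], [0, 0, 0, 0, 0, 0], [0, 0, 0.015, 0, 0, 0], [0, 0, 0, 0, 0, 0]]]'

```text
t: 22.52
tcp_pos: [0.4738, -0.011, 0.1375]
tool_rot: [0.677, 0.736, -0.0, -0.001]
force: [0.3, -0.6, -1.8]
finger_gap: 0.599
```

```bash
python3 pp.py; python3 snap.py c3 wrist scene
```

```text
blue_label_bottle_mid 0.66 [272.8 272.6] [ 0.475 -0.049  0.055]
red_dropper_mid 0.87 [419.1 383.6] [ 0.615 -0.149  0.062]
green_label_bottle_mid 0.76 [495.8 335.9] [ 0.688 -0.108  0.043]
22.875 [ 0.4741 -0.011   0.1386]
22.975 [ 0.4739 -0.0111  0.1386] [6.766e-01 7.364e-01 1.000e-04 2.000e-04] [ 0.4  0.2 -2.2] 0.5961150594275084 [-0.26  0.53  1.91  0.    0.7  -0.34]
```

View pics/wrist_c3.png

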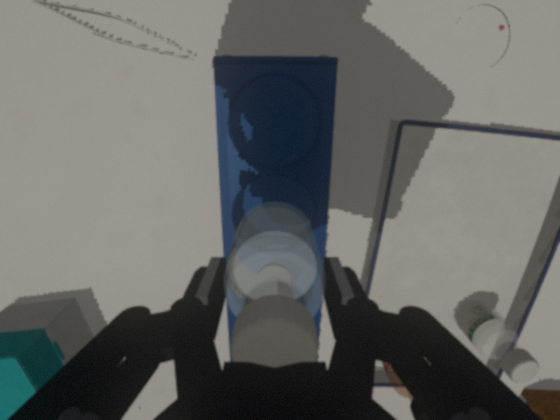

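Run:
```python
from h import *
p=manip.snapshot("wrist")
print(atz(p,(275,203),.0665),atz(p,(275,118),.03), atz(p,(275,60),.034))
```

```text
[0.47226353 0.01039285 0.0665    ] [0.46787683 0.06325095 0.03      ] [0.46459585 0.1015527  0.034     ]
```

Call:
play_rows --steps '[[[0.003, 0, 0.01, 0, 0, 0], [0, 0, 0.02, 0, 0, 0], [0, 0, 0.015, 0, 0, 0], [0, 0, 0.01, 0, 0, 0], [0, 0, 0.005, 0, 0, 0], [0, 0, 0.001, 0, 0, 0], [0, 0, 0, 0, 0, 0]]]'

```text
t: 23.9
tcp_pos: [0.4737, -0.0081, 0.0776]
tool_rot: [0.677, 0.736, 0.0, 0.0]
force: [-0.1, -0.4, -1.1]
finger_gap: 0.601
```

Call:
play_rows --steps '[[[0, 0, 0.001, 0, 0, 0], [0, 0, 0.001, 0, 0, 0], [0, 0, 0, 0, 0, 0]]]'

```text
t: 24.28
tcp_pos: [0.474, -0.0082, 0.0771]
tool_rot: [0.677, 0.736, 0.0, 0.001]
force: [-0.7, 1.1, 13.8]
finger_gap: 0.596
```

Call:
play_rows --steps '[[[0, 0, 0, 0, 0, 0], [0, 0, 0, 0, 0, 0], [0, 0, 0, 0, 0, 0], [0, 0, -0.02, 0, 0, 0], [0, 0, -0.04, 0, 0, 0], [0, 0, -0.05, 0, 0, 0], [0, 0, 0, 0, 0, 0], [0, 0, 0, 0, 0, 0]]]' --fingers 0.9

```text
t: 25.28
tcp_pos: [0.473, -0.008, 0.1849]
tool_rot: [0.677, 0.736, -0.0, -0.0]
force: [0.2, -0.5, -0.8]
finger_gap: 0.897
```

```bash
python3 pp.py; python3 snap.py c4 wrist
```

```text
violet_bottle_mid 0.72 [273.7 342.5] [ 0.485 -0.158  0.055]
black_dropper_mid 0.98 [273.6 283.1] [ 0.479 -0.087  0.053]
blue_label_bottle_mid 0.63 [275.6 206.6] [ 0.474 -0.009  0.055]
red_dropper_mid 0.7 [273.4 342. ] [ 0.484 -0.151  0.062]
green_label_bottle_mid 0.64 [468.5 307.3] [ 0.69  -0.109  0.043]
rack 0.66 [279.9 207.6] [ 0.48  -0.028 -0.   ]
25.625 [ 0.4731 -0.008   0.1845]
25.675 [ 0.4732 -0.008   0.1846] [ 6.766e-01  7.363e-01 -4.000e-04 -7.000e-04] [-0.2 -0.5 -0.5] 0.9044110669691825 [-0.25  0.44  1.88 -0.    0.83 -0.34]
```

View pics/wrist_c4.png

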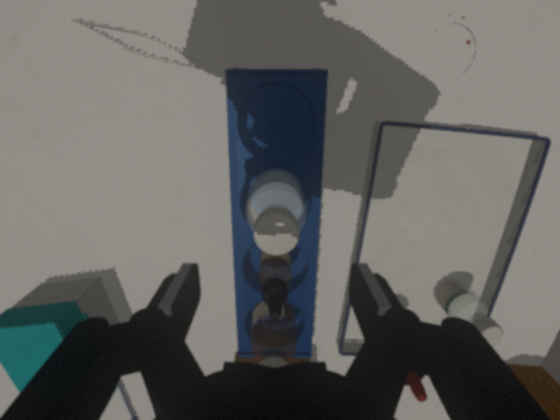

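Blue stands in place 3, at about (276,205). Red is next.

Call:
play_rows --steps '[[[-0.0381, 0.0318, 0, 0, 0, 0], [-0.0381, 0.0318, 0, 0, 0, 0], [-0.0381, 0.0318, 0, 0, 0, 0], [-0.0381, 0.0318, 0, 0, 0, 0], [0, 0, 0.01, 0, 0, 0], [0, 0, 0, 0, 0, 0], [0, 0, 0, 0, 0, 0]]]' --fingers 0.8

```text
t: 26.55
tcp_pos: [0.6118, -0.1479, 0.1749]
tool_rot: [0.676, 0.737, -0.0, -0.001]
force: [0.0, -0.2, 0.1]
finger_gap: 0.801
```

```bash
python3 pp.py; python3 snap.py r1 wrist
```

```text
violet_bottle_mid 0.6 [127.  205.2] [ 0.487 -0.154  0.055]
black_dropper_mid 0.74 [113.9 118.5] [ 0.48  -0.084  0.053]
blue_label_bottle_mid 0.81 [97.  10.1] [ 0.472 -0.008  0.055]
red_dropper_mid 0.79 [274.8 219.7] [ 0.612 -0.154  0.062]
green_label_bottle_mid 0.59 [371.5 170.1] [ 0.691 -0.109  0.043]
rack 0.66 [137.1  70. ] [ 0.477 -0.043  0.   ]
26.9 [ 0.6131 -0.1489  0.1757]
26.95 [ 0.6131 -0.149   0.1756] [6.765e-01 7.364e-01 0.000e+00 2.000e-04] [-0.3  0.5  0.2] 0.8024327630520338 [-0.42  0.63  1.49 -0.    1.02 -0.5 ]
```

View pics/wrist_r1.png

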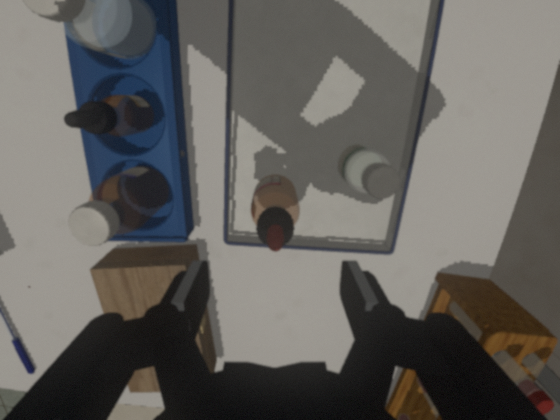

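Red is centred at column 275. I'll descend and grip.

Call:
play_rows --steps '[[[-0.001, 0, 0.025, 0, 0, 0], [0, 0, 0.025, 0, 0, 0], [0, 0, 0.02, 0, 0, 0], [0, 0, 0.015, 0, 0, 0], [0, 0, 0.01, 0, 0, 0], [0, 0, 0, 0, 0, 0], [0, 0, 0, 0, 0, 0]]]'

```text
t: 27.82
tcp_pos: [0.6137, -0.1504, 0.081]
tool_rot: [0.677, 0.736, 0.0, 0.001]
force: [-0.9, 0.0, -0.3]
finger_gap: 0.802
```

Call:
play_rows --steps '[[[0, 0, 0, 0, 0, 0], [0, 0, 0, 0, 0, 0], [0, 0, 0, 0, 0, 0], [0, 0, 0, 0, 0, 0], [0, 0, 0, 0, 0, 0], [0, 0, 0, 0, 0, 0]]]' --fingers 0.25 --squeeze 40

```text
t: 28.58
tcp_pos: [0.6139, -0.1505, 0.0813]
tool_rot: [0.677, 0.736, 0.0, 0.001]
force: [0.6, 0.5, 5.6]
finger_gap: 0.475
```

```bash
python3 snap.py r2 wrist
```

```text
28.625 [ 0.6139 -0.1505  0.0813] [6.766e-01 7.363e-01 3.000e-04 9.000e-04] [ 0.  -0.3  5.9] 0.4744403498288418 [-0.42  0.76  1.54  0.    0.84 -0.5 ]
```

View pics/wrist_r2.png

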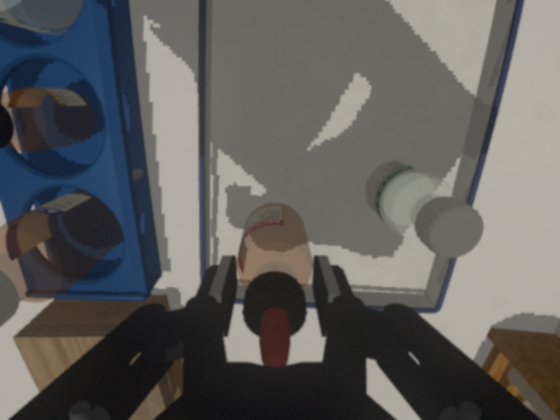

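Call:
play_rows --steps '[[[0, 0, -0.02, 0, 0, 0], [0, 0, -0.04, 0, 0, 0], [0, 0, -0.04, 0, 0, 0], [0, 0, -0.04, 0, 0, 0], [0.0371, -0.0211, 0, 0, 0, 0], [0.0371, -0.0211, 0, 0, 0, 0], [0.0371, -0.0211, 0, 0, 0, 0], [0.0371, -0.0211, 0, 0, 0, 0], [0.0371, -0.0211, 0, 0, 0, 0], [0.0371, -0.0212, 0, 0, 0, 0]]]'

```text
t: 29.88
tcp_pos: [0.4671, 0.062, 0.221]
tool_rot: [0.677, 0.736, 0.0, 0.0]
force: [-0.0, 0.2, -0.8]
finger_gap: 0.478
```

Call:
play_rows --steps '[[[0, 0, 0, 0, 0, 0], [0, 0, 0.03, 0, 0, 0], [0, 0, 0.03, 0, 0, 0], [0, 0, 0.015, 0, 0, 0], [0, 0, 0, 0, 0, 0], [0, 0, 0, 0, 0, 0]]]'

```text
t: 30.62
tcp_pos: [0.4692, 0.0604, 0.146]
tool_rot: [0.677, 0.736, 0.0, 0.001]
force: [0.6, 1.0, -0.0]
finger_gap: 0.478
```

```bash
python3 snap.py r3 wrist top
```

```text
30.725 [0.469  0.0606 0.1462] [6.767e-01 7.362e-01 6.000e-04 9.000e-04] [ 0.4 -0.3 -1.2] 0.476727564113599 [-0.11  0.51  1.91 -0.    0.72 -0.19]
```

View pics/wrist_r3.png

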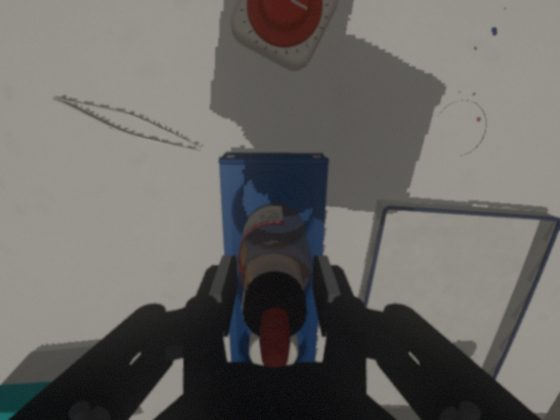

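Red is centred over place 4. I'll lower it.

Call:
play_rows --steps '[[[0, 0, 0.02, 0, 0, 0], [0, 0, 0.02, 0, 0, 0], [0, 0, 0.012, 0, 0, 0], [0, 0, 0.006, 0, 0, 0], [0, 0, 0.003, 0, 0, 0], [0, 0, 0.001, 0, 0, 0], [0, 0, 0, 0, 0, 0]]]'

```text
t: 31.6
tcp_pos: [0.4684, 0.0609, 0.0844]
tool_rot: [0.677, 0.736, 0.0, 0.0]
force: [-1.9, -0.2, 5.5]
finger_gap: 0.475
```

Call:
play_rows --steps '[[[0, 0, 0.001, 0, 0, 0], [0, 0, 0, 0, 0, 0]]]'

```text
t: 31.85
tcp_pos: [0.4684, 0.0609, 0.0844]
tool_rot: [0.677, 0.736, 0.0, 0.001]
force: [-3.3, -1.0, 15.3]
finger_gap: 0.48
```

Call:
play_rows --steps '[[[0, 0, 0, 0, 0, 0], [0, 0, 0, 0, 0, 0], [0, 0, 0, 0, 0, 0], [0, 0, -0.02, 0, 0, 0], [0, 0, -0.04, 0, 0, 0], [0, 0, -0.05, 0, 0, 0], [0, 0, -0.05, 0, 0, 0], [0, 0, 0, 0, 0, 0]]]' --fingers 0.85

```text
t: 32.85
tcp_pos: [0.4706, 0.0607, 0.2458]
tool_rot: [0.677, 0.736, 0.003, 0.004]
force: [0.9, 0.4, -0.5]
finger_gap: 0.853
```

```bash
python3 pp.py; python3 snap.py r4 wrist
```

```text
violet_bottle_mid 0.56 [268.7 345.6] [ 0.483 -0.153  0.055]
black_dropper_mid 0.72 [268.3 301. ] [ 0.477 -0.085  0.053]
blue_label_bottle_mid 0.62 [270.7 245.6] [ 0.474 -0.008  0.055]
red_dropper_mid 0.96 [272.4 189.6] [0.47  0.06  0.062]
green_label_bottle_mid 0.63 [426.9 319.3] [ 0.692 -0.108  0.043]
33.2 [0.4674 0.0609 0.2409]
33.25 [0.4676 0.0609 0.2411] [ 0.6766  0.7363 -0.0009 -0.0011] [ 0.3 -1.  -0. ] 0.8470690925599847 [-0.11  0.35  1.82 -0.    0.98 -0.19]
```

View pics/wrist_r4.png

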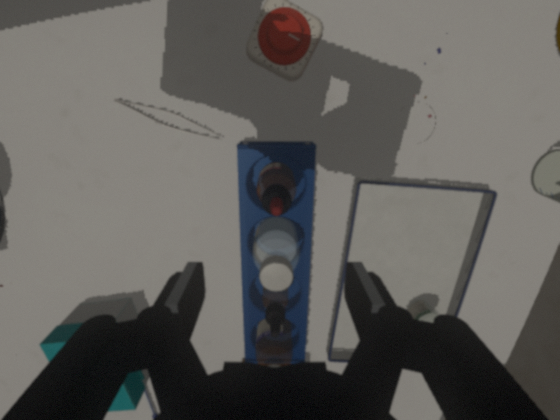

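All four bottles are in the rack. I'll withdraw for a clear view.

Call:
play_rows --steps '[[[0.04, -0.015, -0.005, 0, 0, 0], [0.05, -0.02, -0.005, 0, 0, 0], [0.05, -0.02, 0, 0, 0, 0], [0.05, -0.02, 0, 0, 0, 0], [0.05, -0.02, 0, 0, 0, 0], [0.05, -0.02, 0, 0, 0, 0], [0.05, -0.02, 0, 0, 0, 0], [0.05, -0.015, 0, 0, 0, 0], [0, 0, 0, 0, 0, 0], [0, 0, 0, 0, 0, 0]]]'

```text
t: 34.5
tcp_pos: [0.2855, 0.4362, 0.2515]
tool_rot: [0.676, 0.737, -0.001, 0.0]
force: [-0.2, -0.7, 1.2]
finger_gap: 0.851
```

Run:
```python
from h import *
H=dict(violet_bottle_mid=.0555,black_dropper_mid=.056,blue_label_bottle_mid=.058,red_dropper_mid=.065,green_label_bottle_mid=.043)
c,s=np.cos(.078),np.sin(.078)
for cam in("top","scene"):
  p=manip.snapshot(cam);save(p,cam+"_end")
  cr=p["img"][110:280,220:440] if cam=="top" else p["img"][110:300,200:440]
  cv2.imwrite(f"pics/{cam}_endc.png",cv2.resize(cr,None,fx=3.2,fy=3.1,interpolation=cv2.INTER_CUBIC)[:,:,::-1])
  for n,z in H.items():
    for r in manip.pinpoint(n,p)[:1]:
      X=atz(p,r["point"],z);d=X[:2]-[.477,-.047];print(cam,n,round(r["score"],2),np.round(X,3),"rack",np.round([c*d[0]+s*d[1],-s*d[0]+c*d[1]],3))
s=manip.sense();print(s["t"],s["tcp_pos"],np.abs(s["qd"]).max())
```

```text
top violet_bottle_mid 0.77 [ 0.487 -0.156  0.055] rack [ 0.002 -0.109]
top black_dropper_mid 0.71 [ 0.479 -0.083  0.056] rack [-0.001 -0.036]
top blue_label_bottle_mid 0.9 [ 0.473 -0.014  0.058] rack [-0.001  0.034]
top red_dropper_mid 0.82 [0.466 0.061 0.065] rack [-0.003  0.109]
top green_label_bottle_mid 0.71 [ 0.679 -0.11   0.043] rack [ 0.196 -0.078]
scene violet_bottle_mid 0.36 [0.477 0.059 0.055] rack [0.008 0.105]
scene black_dropper_mid 0.75 [ 0.487 -0.079  0.056] rack [ 0.007 -0.033]
scene blue_label_bottle_mid 0.75 [ 0.472 -0.004  0.058] rack [-0.002  0.043]
scene red_dropper_mid 0.71 [0.468 0.067 0.065] rack [0.    0.114]
scene green_label_bottle_mid 0.91 [ 0.687 -0.105  0.043] rack [ 0.205 -0.074]
35.1 [0.28595026 0.43674145 0.25239134] 0.0034376317558033123
```

View pics/scene_endc.png

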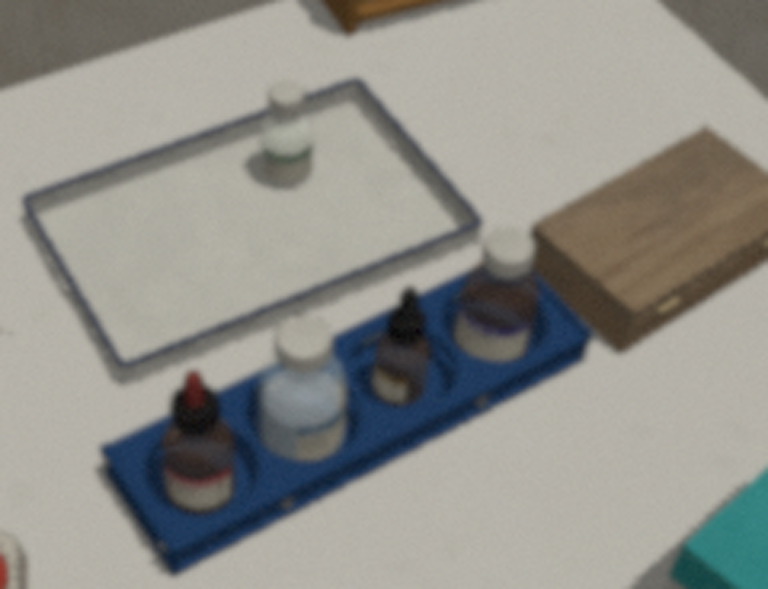

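View pics/top_endc.png

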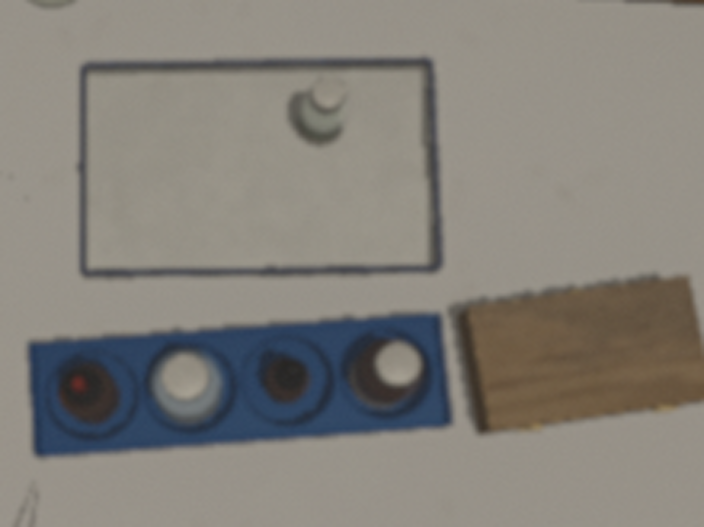

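Both views show all four bottles upright and in order from the slide box, with green still in its place in the tray at about (287,140). I'll hand the job in.

```bash
python3 -c "
from station import manip
print(manip.sign_off())"
```

```text
the job is handed in; nothing more can be done
None
```

All four stain bottles are in the blue rack in order of use, starting at the slide-box end: violet label, black dropper, blue label, red dropper. The green-labelled bottle was left in the tray. I handed the job in at about 35 s of the 102 s allowed; the system gives no verdict.

**Seating:** each bottle was lowered slowly until the wrist force showed light contact (11–15 N) at the height expected for the lower deck.

**Position:** the final top view put every bottle within about 3 mm of its place's centre. Both final views show all the bottles upright and the arm clear of everything.

**Disagreements in the last checks:**
- **Violet bottle:** the final scene-camera detection put "violet" at the red dropper's place, with a low score of 0.36. The picture itself shows violet beside the slide box.
- **Other bottles:** the other scene-camera readings differed from the top view by up to about 9 mm.
- **Green bottle:** the last top-camera reading was 10 mm off its start reading in x. The wrist-camera readings (to just before the final withdrawal) and the scene-camera readings stayed within about 3 mm in x throughout. I took it as detector noise, since the arm never touched that bottle.

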